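# Set a marked strip on the bench hook for the saw

### The job

Get the thin marked strip ready for sawing on the bench hook: push it flat against the fence, and slide it to the right until its pencil line lies right at the right-hand end of the hook, so that just the hatched waste overhangs. Finish while holding: press down on the strip with the fingers, on the part that rests on the hook, and keep pressing to hold it there for the saw. Only push and press it, never pick it up, and leave the other things on the bench alone.

Things in the scene. Friction and masses are not known exactly. Their poses are not given: they have to be found in the camera images.
- bench_hook: Fixed bench hook (sawing board): plywood base 250 (x) x 200 (y) x 18 mm on the bench, hooked over its front edge; never turned. Wooden fence along its far side, 30 mm thick, 30 mm high above the base, full width. Origin: centre of the base's underside, on the bench top. In its frame: base top z=+0.018, fence's near face x=+0.095, right-hand end y=-0.100, left end y=+0.100
- hook_end (a point): point on the top edge of the right-hand end of the bench hook's base, where the pencil line has to come: hook frame (+0.070, -0.100, +0.018)
- strip: Thin loose wooden strip flat on the hook's base, in front of the fence, skewed up to 0.25 rad: 50 mm wide (x), 200 long (y), 10 thick, 0.08-0.17 kg. Origin: centre of its underside (world z=0.018 when on the hook). +y is its left end; the hatched waste is at its -y (right) end, beyond a dark pencil line across it at y=-0.040
- pencil_line (a point): middle of the pencil line, on the strip's top face: strip frame (0, -0.040, +0.010)
- try_square: try square with a wooden stock and steel blade, 130x210x19 mm, lying behind the bench hook; loose, to be left alone; origin at the centre of its underside
- pencil: carpenter's pencil, 166 mm long and 9 mm high, lying to the right of the bench hook; loose, to be left alone; origin at the centre of its underside
- tape_measure: yellow and black tape measure, 35x91x64 mm (64 high), well to the left, by the front edge; loose, to be left alone; origin at the centre of its underside
- offcut_5: wooden offcut, 45x101x22 mm, lying to the left of the bench hook in front of the mitre saw; loose, to be left alone; origin at the centre of its underside
- folding_rule: closed folding rule, 17x125x18 mm, lying behind the hook and to the right; loose, to be left alone; origin at the centre of its underside

How it is judged:
By the outcome, as a careful person would: the job done as asked, in the order asked, and still so for the second after the job is handed in, while the arm keeps its last pose, push and grip.
It also fails if it takes over 42 s, if anything falls off the work surface, if the arm or the gripper's body presses on something with over 40 N, if the wrist force passes 120 N, or if a joint passes its speed limit or range.

### The arm

A 6-joint arm with a two-finger parallel gripper is mounted at the origin on a cart in front of the work surface, level with it; the furniture and walls round the work are solid. World frame = base frame: x ahead of the robot, y to its left, z up, the work surface at z = 0. Lengths are in m, angles in rad, forces in N, time in s.
With the tool pointing down it reaches from about 0.3 to 0.875 m from the base axis. Payload 6.4 kg.
Tool frame: the origin (TCP) lies between the finger pads; the fingertips stand 19 mm ahead of it and the grasp point (between the pads) is the TCP; z points along the fingers, y is the line along which they close (so a half turn about z gives the same grasp; the last joint's range is limited). The gripper opens to 88 mm and grips with 3 to 60 N. Pads are 18 mm wide; open, the fingers measure 123 mm over their backs; the gripper's body (75 mm by 187 mm) begins 45 mm behind the grasp point.
Start: joints at [-1.511, 0.181, 1.607, -0, 1.354, -0.206], TCP at [0.151, -0.555, 0.258] pointing down, gripper open.
Joint ranges: [-2.99, 2.99], [-0.89, 2.07], [0.3, 2.58], [-1.14, 4.28], [0, 2.63], [-3.12, 3.12]. Speed limits (rad/s): [2.57, 2.57, 3.01, 3.14, 3.14, 3.14].

### API

Orientations are given as a 3x3 rotation matrix whose columns are the frame's x, y, z axes.
In Python, from workcell import env, viewer, close_job, finder gives the robot as it stands. The module is installed in compiled form; this text tells all that it offers.
- The arm moves only by the tool drive_tool, never from a script. Its argument "rows" is a list of rows, each a list of 5 numbers: the shift along the world's x, y, z in cm, then the turn about the world's z in rad, then the opening, from 0 (shut) to 1 (fully open). In form: [[x, y, z, twist, fingers], ...]. A call has 1 to 5 rows; each row is the pose to reach, as a shift and turn from the pose commanded when the call began; what a row does not reach only later rows make up. A row lasts 1/8 s, in which the tool goes at most 62.5 mm and 10.7 degrees, less where a joint would pass 70% of its speed; a pose out of reach is approached as far as the arm can. A call with a gripper value outside its range is refused whole. The fingers move at their own pace and stop on an object; "newtons" is the grip in N (left out, the last holds). Time passes only in rows, so rows that repeat a pose let the fingers close. It gives the time, the measured TCP pose, the force, the opening and the grip force at its end, in the units of the state.
- env.state(): the state, without advancing time (a new reading comes with each control period).
- viewer.capture(name): name is "scene" or "top"; returns a dict with "frame" (400x640x3 uint8, red, green, blue), "z_map" (400x640 float32, m along the optical axis (not along the pixel's ray), 0 where there is no reading), "K" (3x3 intrinsics, pixels), "dist" ([k1, k2, p1, p2, k3] as OpenCV has them; the pictures are not rectified), "extrinsics" (4x4, takes a point from camera to world coordinates). Camera axes: x right, y up, looking along -z (the intrinsics and any distortion apply to the point x, -y, -z); pixel columns grow to the right and rows downward; lengths in m; the calibration is good to about 2 mm. A picture is of the moment at which its call begins.
- close_job(): hands the job in; it is judged then, once.
Trained networks look in a picture, given as the dict that the camera call returned (one of the last four; its "shot" number tells which), for a name from the list of things; names that differ only in an ending like _2 or _b are one class to them, and where a whole thing is asked for, a point or a joint stands for the part that bears it (a point fixed in the world has none). Each returns a list of dicts, best first, with "score" (0 to 1); they miss things now and then, are a little off and sometimes report something else, mostly with a low value. They report only what shows in the picture. A call takes as long as a camera call.
- finder.spot_in(picture, name): "bbox" ([left, top, width, height] in pixels, round what is visible of it).
The state is a dict: "clock": time; "q": joint angles; "qd": joint speeds; "effort": joint torques, N m; "tcp_pos": TCP position; "eef_rot": TCP orientation; "contact_force": force on the tool from outside, world axes, zero at the start; "ft_torque": the same for the moment, N m; "finger_gap": opening from 0.0 (shut) to 1.0 (fully open); "grasp_force": force on a finger pad.
Only numpy, scipy, OpenCV 4.12 (cv2) and the standard library are available. Lean on these libraries where they do the work, as an engineer would, in place of code of your own. Each camera call takes 0.05 s, during which the arm holds its last target. There are 200 camera calls.

## Working session

There is one attempt and no reset: what is moved stays moved. The work goes in short steps, Python scripts to look and compute and a tool call to move; the robot and the scene stay as the last step left them, time stands still between calls to the robot, and variables do not carry over. Pictures are saved under pics/ and viewed, at most 10 in all, crops included, and the job is handed in when it is done.

Besides the shell and the picture viewer there is one more tool, called after "Request:" by a JSON object that holds its "fn" and its "kwargs". drive_tool: Moves the arm, as the interface text tells. Its arguments: {"type":"object","properties":{"rows":{"type":"array","items":{"type":"array","items":{"type":"number"}}},"newtons":{"type":"number"}},"required":["rows"]}

```bash
mkdir -p pics; cat > h.py <<'E'
import numpy as np, cv2
from workcell import env, viewer, close_job, finder
def world(p,uv,z=None):
    """pixels -> world: by depth, or by intersecting plane z"""
    uv=np.atleast_2d(np.float64(uv)); E=p["extrinsics"]
    n=cv2.undistortPoints(uv[:,None],p["K"],np.array(p["dist"],float))[:,0]
    r=np.c_[n[:,0],-n[:,1],-np.ones(len(n))]
    if z is None:
        d=np.array([p["z_map"][int(round(v)),int(round(u))] for u,v in uv])
    else: d=(z-E[2,3])/(r@E[:3,:3].T)[:,2]
    return (r*d[:,None])@E[:3,:3].T+E[:3,3]
def proj(p,P):
    E=np.linalg.inv(p["extrinsics"]); c=np.atleast_2d(P)@E[:3,:3].T+E[:3,3]
    c=c*[1,-1,-1]
    return cv2.projectPoints(c,np.zeros(3),np.zeros(3),p["K"],np.array(p["dist"],float))[0][:,0]
def save(p,name,box=None,s=1):
    f=p["frame"][:,:,::-1]
    if box: l,t,w,h=box; f=f[t:t+h,l:l+w]
    cv2.imwrite("pics/"+name,cv2.resize(f,None,fx=s,fy=s,interpolation=cv2.INTER_CUBIC))
E
python3 - <<'E'
from h import *
s=env.state(); print(s["clock"],s["tcp_pos"],s["eef_rot"],s["contact_force"])
for n in("top","scene"):
    p=viewer.capture(n); save(p,n+"0.png"); print(n,p["extrinsics"][:3,3])
    for t in("bench_hook","strip","pencil","try_square","folding_rule","tape_measure","offcut_5"):
        print(t,[(np.round(d["bbox"]),round(d["score"],2)) for d in finder.spot_in(p,t)[:2]])
E
```

```text
0.0 [ 0.15102936 -0.55429579  0.25684468] [[ 9.64886146e-01  2.62668439e-01 -1.25613758e-04]
 [ 2.62668272e-01 -9.64884726e-01  1.68655147e-03]
 [ 3.21801044e-04 -1.66032489e-03 -9.99998570e-01]] [ 0.25513956 -0.2328232   0.45572827]
top [ 0.42552973 -0.21884997  1.33631095]
bench_hook [(array([330., 186.,  75.,  98.]), 0.84)]
strip [(array([329., 222.,  71.,  28.]), 0.74), (array([183., 236.,  27.,  29.]), 0.36)]
pencil [(array([414., 229.,  48.,  39.]), 0.83), (array([338., 121.,  76.,  50.]), 0.4)]
try_square [(array([337., 125.,  78.,  47.]), 0.74), (array([328., 184.,  78.,  98.]), 0.59)]
folding_rule [(array([398., 172.,  49.,  17.]), 0.65)]
tape_measure [(array([184., 233.,  26.,  34.]), 0.85)]
offcut_5 [(array([242., 237.,  37.,  32.]), 0.68)]
scene [-0.36576161  0.59713192  0.6678748 ]
bench_hook [(array([314., 208.,  80.,  48.]), 0.69)]
strip [(array([341., 219.,  27.,  14.]), 0.43)]
pencil []
try_square []
folding_rule []
tape_measure [(array([237., 268.,  26.,  38.]), 0.85)]
offcut_5 [(array([293., 244.,  23.,  30.]), 0.88), (array([316., 208.,  82.,  50.]), 0.27)]
```

```bash
python3 - <<'E'
from h import *
p=viewer.capture("top"); save(p,"top1.png",(300,160,130,140),5 if 0 else 4.2)
E
```

```text
(no output)
```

View pics/top1.png

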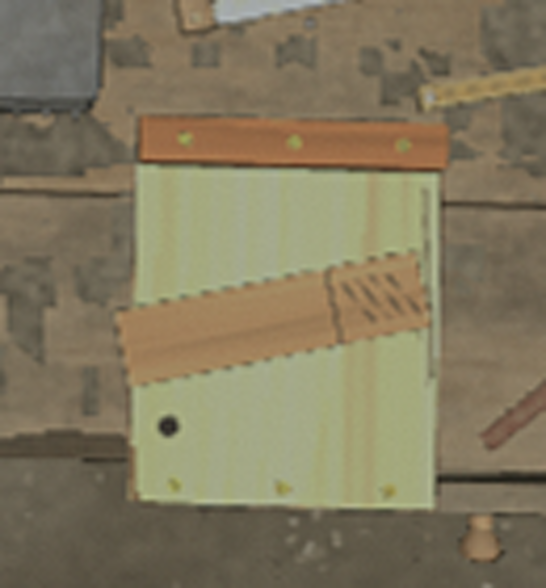

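View pics/top0.png

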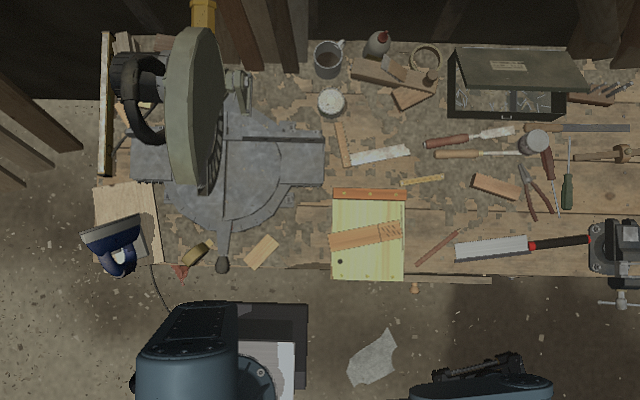

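View pics/scene0.png

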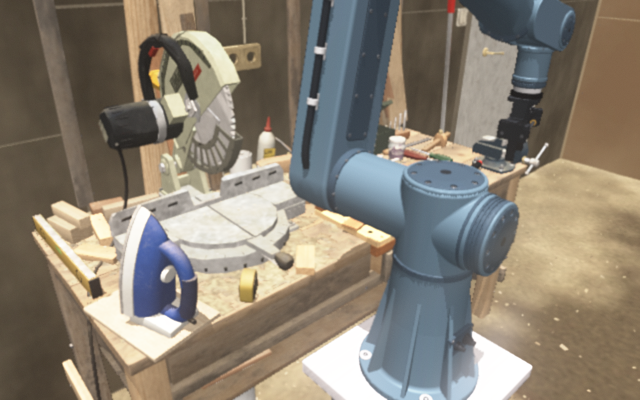

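The top view shows the hook (crop 140–448, 115–508; 4.2x from pixel 300,160). The strip on it is skewed, with its right end nearer the fence: corners about (118,312), (415,253), (430,325), (133,385), pencil line at about (327,270)–(340,343). The scene view is blocked by the arm.

```bash
cat >> h.py <<'E'
def crop(c,o=(300,160),s=4.2): return (np.float64(c)+.5)/s-.5+np.array(o)
E
python3 - <<'E'
from h import *
p=viewer.capture("top")
np.set_printoptions(precision=4,suppress=True)
print("strip",world(p,crop([(118,312),(415,253),(430,325),(133,385)]),.028))
print("line",world(p,crop([(327,270),(340,343)]),.028))
print("base R",world(p,crop([(440,170),(434,508)]),.018),"base L",world(p,crop([(134,168),(133,500)]),.018))
print("fence",world(p,crop([(140,115),(448,125),(448,168),(140,163)]),.048))
print("depths",world(p,[(350,270),(350,235),(370,195),(300,165),(300,185),(325,175)]))
E
```

```text
strip [[ 0.449  -0.2407  0.028 ]
 [ 0.4926 -0.4327  0.028 ]
 [ 0.4462 -0.4432  0.028 ]
 [ 0.4021 -0.2517  0.028 ]]
line [[ 0.48   -0.3757  0.028 ]
 [ 0.4329 -0.385   0.028 ]]
base R [[ 0.5482 -0.4499  0.018 ]
 [ 0.3279 -0.4493  0.018 ]] base L [[ 0.5438 -0.2488  0.018 ]
 [ 0.3276 -0.2539  0.018 ]]
fence [[ 0.5755 -0.2511  0.048 ]
 [ 0.5746 -0.4494  0.048 ]
 [ 0.5468 -0.4498  0.048 ]
 [ 0.5445 -0.2519  0.048 ]]
depths [[ 0.3525 -0.3043  0.0183]
 [ 0.4477 -0.3014  0.0288]
 [ 0.5562 -0.3512  0.0519]
 [ 0.6283 -0.1616  0.077 ]
 [ 0.5789 -0.1618  0.0437]
 [ 0.6142 -0.2291  0.0007]]
```

Request:
{"fn": "drive_tool", "kwargs": {"rows": [[5.5, 5.2, 0, -0.09, 1], [11, 10.5, 0, -0.18, 1], [16.5, 15.7, 0, -0.265, 1], [21.9, 20.9, 0, -0.265, 1], [21.9, 20.9, -5, -0.265, 1]], "newtons": 20}}

```text
clock: 1.52
tcp_pos: [0.3678, -0.3513, 0.2178]
eef_rot: [[1.0, 0.002, 0.005], [0.002, -1.0, -0.007], [0.005, 0.007, -1.0]]
contact_force: [0.2, -1.0, -0.7]
finger_gap: 1.0
grasp_force: 0.0
```

Request:
{"fn": "drive_tool", "kwargs": {"rows": [[0, 0, -5, 0, 1], [0, 0, -10, 0, 1], [0, 0, -13, 0, 1], [0, 0, -13, 0, 1]]}}

```text
clock: 2.02
tcp_pos: [0.3637, -0.3492, 0.0826]
eef_rot: [[1.0, 0.001, -0.003], [0.001, -1.0, 0.005], [-0.003, -0.005, -1.0]]
contact_force: [-1.3, -0.2, 0.6]
finger_gap: 0.997
grasp_force: 0.0
```

Request:
{"fn": "drive_tool", "kwargs": {"rows": [[0, 0, -2, 0, 1], [0, 0, -3.5, 0, 1], [0, 0, -4, 0, 1], [0, 0, -4, 0, 1]]}}

```text
clock: 2.52
tcp_pos: [0.3648, -0.3511, 0.045]
eef_rot: [[1.0, 0.001, 0.0], [0.001, -1.0, -0.0], [0.0, 0.0, -1.0]]
contact_force: [-1.0, 0.4, 0.2]
finger_gap: 1.001
grasp_force: 0.0
```

Request:
{"fn": "drive_tool", "kwargs": {"rows": [[0, 0, -0.4, 0, 1], [1, 0, -0.4, 0, 1], [2, 0, -0.4, 0, 1], [3, 0, -0.4, 0, 1], [4, 0, -0.4, 0, 1]]}}

```text
clock: 3.15
tcp_pos: [0.4056, -0.3508, 0.0408]
eef_rot: [[1.0, 0.001, -0.0], [0.001, -1.0, 0.0], [-0.0, -0.0, -1.0]]
contact_force: [-0.6, 0.4, 1.5]
finger_gap: 1.002
grasp_force: 0.3
```

Request:
{"fn": "drive_tool", "kwargs": {"rows": [[1, 0, 0, 0, 1], [2, 0, 0, 0, 1], [3, 0, 0, 0, 1], [4, 0, 0, 0, 1], [5, 0, 0, 0, 1]]}}

```text
clock: 3.78
tcp_pos: [0.4554, -0.3509, 0.0407]
eef_rot: [[1.0, 0.001, 0.0], [0.001, -1.0, 0.0], [0.0, -0.0, -1.0]]
contact_force: [-0.3, 0.2, -0.1]
finger_gap: 1.0
grasp_force: 0.3
```

Request:
{"fn": "drive_tool", "kwargs": {"rows": [[0.5, 0, 0, 0, 1], [1, 0, 0, 0, 1], [1.5, 0, 0, 0, 1], [2, 0, 0, 0, 1], [2, 0, 0, 0, 1]]}}

```text
clock: 4.4
tcp_pos: [0.4752, -0.3509, 0.0407]
eef_rot: [[1.0, 0.001, 0.0], [0.001, -1.0, -0.0], [0.0, 0.0, -1.0]]
contact_force: [0.2, 0.8, 0.1]
finger_gap: 1.001
grasp_force: 0.0
```

Request:
{"fn": "drive_tool", "kwargs": {"rows": [[0.3, 0, 0, 0, 1], [0.6, 0, 0, 0, 1], [0.8, 0, 0, 0, 1], [1.0, 0, 0, 0, 1]]}}

```text
clock: 4.9
tcp_pos: [0.4838, -0.3508, 0.0406]
eef_rot: [[1.0, 0.001, -0.003], [0.001, -1.0, 0.001], [-0.003, -0.001, -1.0]]
contact_force: [-11.3, -1.2, 5.2]
finger_gap: 1.0
grasp_force: 5.3
```

```bash
python3 - <<'E'
from h import *
p=viewer.capture("top"); save(p,"top2.png",(300,160,130,140),4.2)
E
```

```text
(no output)
```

View pics/top2.png

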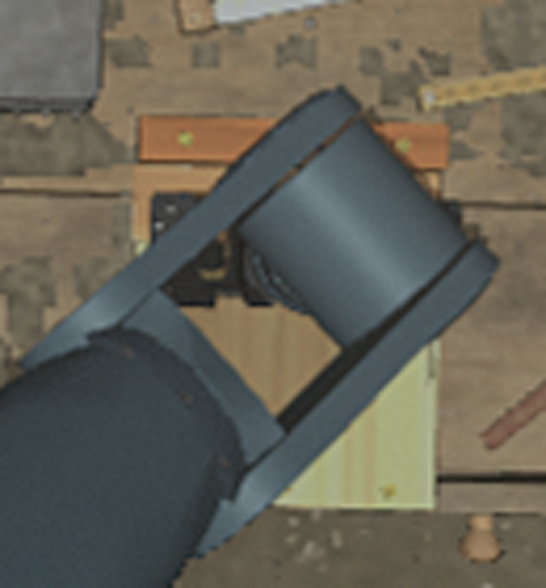

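The strip is against the fence (11 N back-force); the arm hides most of it, and the left end shows at about crop column 134. Next: go to the left end with shut fingers.

Request:
{"fn": "drive_tool", "kwargs": {"rows": [[-1.5, 0, 0, 0, 1], [-1.5, 0, 5, 0, 0], [0, 5, 8, 0, 0], [2, 10, 8, 0, 0], [3.1, 14.1, 8, 0, 0]]}}

```text
clock: 5.58
tcp_pos: [0.5161, -0.2085, 0.1215]
eef_rot: [[1.0, 0.001, 0.002], [0.001, -1.0, -0.001], [0.002, 0.001, -1.0]]
contact_force: [0.9, -0.9, -0.4]
finger_gap: 0.57
grasp_force: 0.0
```

Request:
{"fn": "drive_tool", "kwargs": {"rows": [[0, 0, 0, 0, 0], [0, 0, 0, 0, 0], [0, 0, 0, 0, 0]]}}

```text
clock: 5.95
tcp_pos: [0.5154, -0.2112, 0.1207]
eef_rot: [[1.0, -0.001, 0.0], [-0.001, -1.0, -0.0], [0.0, 0.0, -1.0]]
contact_force: [-0.7, 0.2, 0.6]
finger_gap: 0.231
grasp_force: 0.0
```

```bash
python3 - <<'E'
from h import *
p=viewer.capture("top"); save(p,"top3.png",(300,160,130,140),4.2)
E
```

```text
(no output)
```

View pics/top3.png

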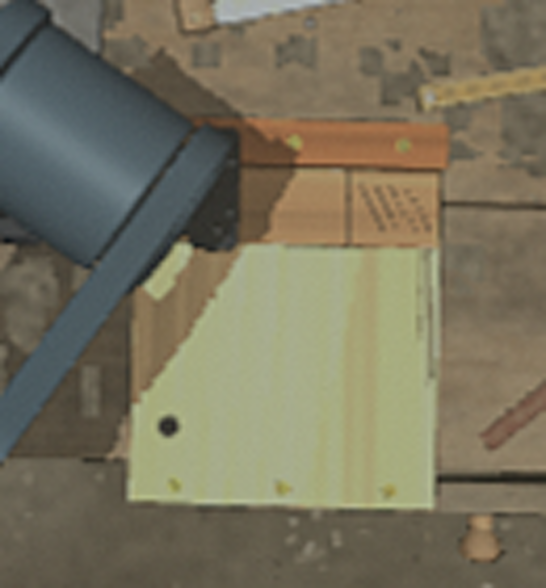

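The strip is flat to the fence; its line is at crop column ~348, rows 170–245, and its right end at ~439.

```bash
cat >> h.py <<'E'
def line_y(p,x0=.51,x1=.53,ya=-.47,yb=-.36,z=.028):
    ys=np.arange(ya,yb,.0005); g=cv2.cvtColor(p["frame"],cv2.COLOR_RGB2GRAY).astype(np.float32)
    a=0
    for x in np.linspace(x0,x1,9):
        m=proj(p,np.c_[np.full(len(ys),x),ys,np.full(len(ys),z)]).astype(np.float32)
        a=a+cv2.remap(g,m[:,0],m[:,1],cv2.INTER_LINEAR).ravel()/9
    return ys,a
E
python3 - <<'E'
from h import *
np.set_printoptions(precision=4,suppress=True)
p=viewer.capture("top")
print(world(p,crop([(347.5,175),(348.5,240),(439,172),(439,245)]),.028))
ys,a=line_y(p,.50,.54); i=np.argmax(cv2.GaussianBlur(a,(1,9),0).ravel()*0 + (ys>-.40)*(255-a)); print("line",ys[i])
# base right edge below strip
ys,b=line_y(p,.42,.48,z=.018); print(np.c_[ys,a,b][::3].round(4))
E
```

```text
[[ 0.5423 -0.3879  0.028 ]
 [ 0.4999 -0.3893  0.028 ]
 [ 0.5459 -0.4475  0.028 ]
 [ 0.4983 -0.4482  0.028 ]]
line -0.3879999999999999
[[ -0.47   112.1074 115.3543]
 [ -0.4685 112.4456 115.4665]
 [ -0.467  112.5056 115.4877]
 [ -0.4655 112.5622 115.252 ]
 [ -0.464  112.7996 114.7084]
 [ -0.4625 112.7753 114.3228]
 [ -0.461  112.9612 114.0194]
 [ -0.4595 113.6831 114.1935]
 [ -0.458  114.3837 114.2566]
 [ -0.4565 114.9089 113.7891]
 [ -0.455  116.0568 112.0852]
 [ -0.4535 117.5638 108.462 ]
 [ -0.452  109.8698 119.4888]
 [ -0.4505  96.923  138.1055]
 [ -0.449  101.0818 148.4222]
 [ -0.4475 108.7734 156.623 ]
 [ -0.446  128.0264 144.3985]
 [ -0.4445 143.3496 135.4536]
 [ -0.443  138.5429 145.9005]
 [ -0.4415 135.2347 153.0038]
 [ -0.44   133.7178 157.5407]
 [ -0.4385 133.8274 158.1096]
 [ -0.437  134.7501 154.7548]
 [ -0.4355 134.5373 158.3505]
 [ -0.434  134.1186 165.6863]
 [ -0.4325 133.2358 166.4521]
 [ -0.431  132.6497 165.7493]
 [ -0.4295 133.1557 165.545 ]
 [ -0.428  133.5416 165.2691]
 [ -0.4265 134.0405 165.48  ]
 [ -0.425  134.1757 165.6075]
 [ -0.4235 133.8973 165.6631]
 [ -0.
[... 554 characters left out ...]
159.7556]
 [ -0.3935 138.1377 160.0958]
 [ -0.392  132.0955 161.2914]
 [ -0.3905 117.5688 162.7051]
 [ -0.389  112.4871 164.2842]
 [ -0.3875 112.0546 165.7916]
 [ -0.386  124.0765 166.539 ]
 [ -0.3845 137.7152 167.2186]
 [ -0.383  137.085  167.2868]
 [ -0.3815 135.7812 167.1343]
 [ -0.38   135.8339 167.0029]
 [ -0.3785 135.8401 166.8162]
 [ -0.377  135.829  166.3902]
 [ -0.3755 135.56   165.9586]
 [ -0.374  135.2692 165.5665]
 [ -0.3725 135.3014 165.7776]
 [ -0.371  135.3846 166.3054]
 [ -0.3695 135.3626 166.4748]
 [ -0.368  135.4927 166.5964]
 [ -0.3665 135.3601 166.5905]
 [ -0.365  135.2779 166.618 ]
 [ -0.3635 135.3636 166.508 ]
 [ -0.362  135.2708 166.4048]
 [ -0.3605 134.8053 166.7239]]
```

Request:
{"fn": "drive_tool", "kwargs": {"rows": [[0.2, 0, -3, 0, 0], [0.2, 0, -6, 0, 0], [0.2, 0, -7.8, 0, 0], [0.2, 0, -8, 0, 0], [0.2, 0, -8, 0, 0]]}}

```text
clock: 6.68
tcp_pos: [0.5182, -0.2104, 0.0413]
eef_rot: [[1.0, 0.0, 0.001], [0.0, -1.0, -0.001], [0.001, 0.001, -1.0]]
contact_force: [0.6, -0.5, 0.4]
finger_gap: 0.005
grasp_force: 0.0
```

Request:
{"fn": "drive_tool", "kwargs": {"rows": [[0, -1, 0, 0, 0], [0, -2, 0, 0, 0], [0, -2.7, 0, 0, 0], [0, -3.4, 0, 0, 0], [0, -4, 0, 0, 0]]}}

```text
clock: 7.3
tcp_pos: [0.5177, -0.2503, 0.0407]
eef_rot: [[1.0, 0.001, -0.0], [0.001, -1.0, 0.0], [-0.0, -0.0, -1.0]]
contact_force: [-0.2, 1.8, 0.9]
finger_gap: 0.008
grasp_force: 0.7
```

Request:
{"fn": "drive_tool", "kwargs": {"rows": [[0, -0.7, 0, 0, 0], [0, -1.4, 0, 0, 0], [0, -2.1, 0, 0, 0], [0, -2.6, 0, 0, 0], [0, -2.8, 0, 0, 0]]}}

```text
clock: 7.92
tcp_pos: [0.5177, -0.2783, 0.0407]
eef_rot: [[1.0, 0.0, -0.0], [0.0, -1.0, -0.0], [-0.0, 0.0, -1.0]]
contact_force: [0.0, 1.5, 1.8]
finger_gap: 0.005
grasp_force: 0.8
```

```bash
python3 - <<'E'
from h import *
p=viewer.capture("top"); save(p,"top4.png",(300,160,130,140),4.2)
for xs in((.505,.515),(.53,.54)):
    ys,a=line_y(p,*xs); print(xs,[(round(ys[i],4),round(a[i])) for i in np.argsort(a)[:12]])
print(env.state()["tcp_pos"])
E
```

```text
(0.505, 0.515) [(np.float64(-0.382), 53), (np.float64(-0.3815), 53), (np.float64(-0.381), 54), (np.float64(-0.3805), 55), (np.float64(-0.38), 55), (np.float64(-0.3795), 56), (np.float64(-0.379), 57), (np.float64(-0.3825), 57), (np.float64(-0.3785), 57), (np.float64(-0.374), 57), (np.float64(-0.3745), 57), (np.float64(-0.378), 57)]
(0.53, 0.54) [(np.float64(-0.387), 67), (np.float64(-0.3865), 69), (np.float64(-0.3875), 69), (np.float64(-0.386), 70), (np.float64(-0.388), 71), (np.float64(-0.3855), 71), (np.float64(-0.3605), 72), (np.float64(-0.385), 73), (np.float64(-0.3885), 73), (np.float64(-0.3845), 74), (np.float64(-0.361), 74), (np.float64(-0.389), 75)]
[ 0.51768184 -0.27838033  0.04067954]
```

View pics/top4.png

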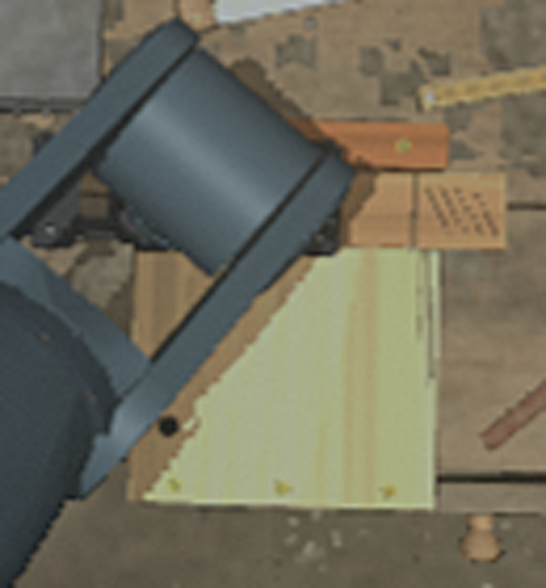

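The line is now at crop column ~415; hook end at ~440. The strip may have come a hair off the fence at its right end (row ~172 versus fence edge ~168).

```bash
cat >> h.py <<'E'
def dark(ys,a,lo,hi):
    m=(ys>lo)&(ys<hi); w=np.clip(np.median(a[m])-4-a[m],0,None); return round(float((w*ys[m]).sum()/w.sum()),4)
def edge(ys,a,lo,hi):
    m=(ys>lo)&(ys<hi); g=np.abs(np.gradient(cv2.GaussianBlur(a[m][None],(9,1),0)[0])); g[g<g.max()*.4]=0; return round(float((g*ys[m]).sum()/g.sum()),4)
def prof_x(p,y,z,lo,hi):
    xs=np.arange(lo,hi,.0005); m=proj(p,np.c_[xs,np.full(len(xs),y),np.full(len(xs),z)]).astype(np.float32)
    return xs,cv2.remap(p["frame"],m[:,0],m[:,1],cv2.INTER_LINEAR)[:,0].astype(np.float32)
E
python3 - <<'E'
from h import *
p=viewer.capture("top")
for xs in((.502,.512),(.515,.525),(.528,.538)): print("line",xs,dark(*line_y(p,*xs),-.444,-.424))
for xs in((.40,.42),(.45,.47)): print("base end",edge(*line_y(p,*xs,z=.018),-.458,-.440))
for y in(-.42,-.435,-.445,-.47,-.485):
    xs,a=prof_x(p,y,.028,.48,.512); print("near edge",y,edge(xs,a[:,2] if y>-.45 else a[:,0],.482,.512))
for y in (-.405,-.42,-.44):
    xs,a=prof_x(p,y,.028,.53,.56); print(y,list(zip(xs[::4].round(3),a[::4].astype(int).tolist())))
E
```

```text
line (0.502, 0.512) -0.432
line (0.515, 0.525) -0.4326
line (0.528, 0.538) -0.4331
base end -0.4483
base end -0.4487
near edge -0.42 0.4952
near edge -0.435 0.4978
near edge -0.445 0.4944
near edge -0.47 0.4964
near edge -0.485 0.4993
-0.405 [(np.float64(0.53), [144, 116, 83]), (np.float64(0.532), [126, 103, 74]), (np.float64(0.534), [124, 100, 72]), (np.float64(0.536), [127, 102, 73]), (np.float64(0.538), [132, 109, 78]), (np.float64(0.54), [128, 106, 76]), (np.float64(0.542), [114, 93, 68]), (np.float64(0.544), [94, 76, 56]), (np.float64(0.546), [81, 64, 47]), (np.float64(0.548), [107, 78, 55]), (np.float64(0.55), [138, 97, 66]), (np.float64(0.552), [166, 115, 77]), (np.float64(0.554), [165, 114, 77]), (np.float64(0.556), [163, 114, 76]), (np.float64(0.558), [161, 113, 75]), (np.float64(0.56), [159, 111, 73])]
-0.42 [(np.float64(0.53), [165, 132, 95]), (np.float64(0.532), [166, 133, 96]), (np.float64(0.534), [167, 135, 97]), (np.float64(0.536), [167, 136, 97]), (np.float64(0.538), [166, 140, 99]), (np.float64(0.54), [169, 142, 101]), (np.float64(0.542), [163, 136, 97]), (np.float64
[... 209 characters left out ...]
float64(0.556), [163, 113, 75]), (np.float64(0.558), [162, 116, 75]), (np.float64(0.56), [162, 128, 79])]
-0.44 [(np.float64(0.53), [153, 125, 90]), (np.float64(0.532), [146, 119, 86]), (np.float64(0.534), [142, 115, 85]), (np.float64(0.536), [155, 128, 92]), (np.float64(0.538), [164, 139, 99]), (np.float64(0.54), [170, 145, 103]), (np.float64(0.542), [171, 143, 104]), (np.float64(0.544), [147, 127, 92]), (np.float64(0.546), [113, 92, 65]), (np.float64(0.548), [106, 77, 51]), (np.float64(0.55), [164, 118, 77]), (np.float64(0.552), [164, 114, 76]), (np.float64(0.554), [163, 113, 76]), (np.float64(0.556), [163, 113, 76]), (np.float64(0.558), [162, 112, 75]), (np.float64(0.56), [160, 111, 75])]
```

```bash
python3 - <<'E'
from h import *
p=viewer.capture("top")
def half(p,x0,x1,z,lo,hi,ch,inner):  # half-level crossing between inside/outside plateau
    ys=np.arange(lo,hi,.00025); a=0
    for x in np.linspace(x0,x1,9):
        m=proj(p,np.c_[np.full(len(ys),x),ys,np.full(len(ys),z)]).astype(np.float32)
        a=a+cv2.remap(p["frame"],m[:,0],m[:,1],cv2.INTER_LINEAR)[:,0,ch].astype(float)/9
    l,r=a[:12].mean(),a[-12:].mean(); s=np.where(np.diff(np.sign(a-(l+r)/2)))[0]
    return (ys[s].round(4).tolist(), round(l),round(r))
for x in np.arange(.345,.49,.02): print("R",round(x,3),half(p,x,x+.015,.018,-.460,-.4405,1,0))
for x in (.335,.345,.355,.375,.40,.42,.44): print("L",x,half(p,x,x+.008,.018,-.262,-.238,1,0))
for x in (.502,.515,.528): print("strip R",half(p,x,x+.01,.028,-.505,-.482,0,0))
print("fence R",half(p,.55,.57,.048,-.462,-.44,0,0))
E
```

```text
R 0.345 ([-0.449], 98, 176)
R 0.365 ([-0.4485], 128, 175)
R 0.385 ([-0.4498], 120, 175)
R 0.405 ([-0.4498], 118, 168)
R 0.425 ([-0.4513, -0.4465, -0.4443], 124, 165)
R 0.445 ([-0.4513, -0.4455, -0.4443], 112, 154)
R 0.465 ([-0.4508], 106, 151)
R 0.485 ([-0.4508], 119, 137)
L 0.335 ([-0.2498], 110, 86)
L 0.345 ([-0.252], 111, 95)
L 0.355 ([-0.2533, -0.2445, -0.2428], 111, 107)
L 0.375 ([-0.2398], 108, 97)
L 0.4 ([-0.2573, -0.2488, -0.2398], 91, 86)
L 0.42 ([-0.2558], 112, 89)
L 0.44 ([-0.2505], 117, 75)
strip R ([-0.4928], 123, 146)
strip R ([-0.4915], 123, 159)
strip R ([-0.491], 128, 167)
fence R ([-0.4488], 122, 157)
```

Request:
{"fn": "drive_tool", "kwargs": {"rows": [[0, -0.5, 0, 0, 0], [0, -1.0, 0, 0, 0], [0, -1.4, 0, 0, 0], [0, -1.5, 0, 0, 0], [0, -1.5, 0, 0, 0]]}}

```text
clock: 8.7
tcp_pos: [0.5178, -0.2931, 0.0408]
eef_rot: [[1.0, 0.001, 0.0], [0.001, -1.0, -0.0], [0.0, 0.0, -1.0]]
contact_force: [0.1, -0.1, -0.2]
finger_gap: 0.007
grasp_force: 0.0
```

```bash
python3 - <<'E'
from h import *
p=viewer.capture("top")
for xs in((.502,.512),(.515,.525),(.528,.538)): print("line",xs,dark(*line_y(p,*xs),-.457,-.44))
ys,a=line_y(p,.505,.538,-.53,-.42); print(list(zip(ys[::4].round(4).tolist(),a[::4].astype(int).tolist())))
print(env.state()["tcp_pos"])
E
```

```text
line (0.502, 0.512) -0.4461
line (0.515, 0.525) -0.446
line (0.528, 0.538) -0.4457
[(-0.53, 111), (-0.528, 110), (-0.526, 108), (-0.524, 107), (-0.522, 106), (-0.52, 106), (-0.518, 106), (-0.516, 109), (-0.514, 108), (-0.512, 108), (-0.51, 108), (-0.508, 110), (-0.506, 120), (-0.504, 130), (-0.502, 138), (-0.5, 134), (-0.498, 132), (-0.496, 132), (-0.494, 133), (-0.492, 134), (-0.49, 134), (-0.488, 132), (-0.486, 130), (-0.484, 132), (-0.482, 132), (-0.48, 130), (-0.478, 126), (-0.476, 127), (-0.474, 129), (-0.472, 129), (-0.47, 127), (-0.468, 125), (-0.466, 124), (-0.464, 127), (-0.462, 129), (-0.46, 129), (-0.458, 129), (-0.456, 132), (-0.454, 135), (-0.452, 137), (-0.45, 136), (-0.448, 117), (-0.446, 109), (-0.444, 116), (-0.442, 138), (-0.44, 136), (-0.438, 135), (-0.436, 135), (-0.434, 135), (-0.432, 135), (-0.43, 135), (-0.428, 135), (-0.426, 135), (-0.424, 135), (-0.422, 134), (-0.42, 131)]
[ 0.5177337  -0.29302261  0.04073205]
```

Request:
{"fn": "drive_tool", "kwargs": {"rows": [[0, -0.2, 0, 0, 0], [0, -0.4, 0, 0, 0], [0, -0.4, 0, 0, 0], [0, 0.8, 0, 0, 0], [0, 0.8, 3, 0, 0]]}}

```text
clock: 9.38
tcp_pos: [0.5158, -0.2821, 0.0684]
eef_rot: [[1.0, 0.001, -0.005], [0.001, -1.0, 0.004], [-0.005, -0.004, -1.0]]
contact_force: [0.2, 0.2, 0.0]
finger_gap: 0.005
grasp_force: 0.0
```

Request:
{"fn": "drive_tool", "kwargs": {"rows": [[-3, 0, 4, 0, 1], [-8, -4, 4, 0, 1], [-8, -9, 4, 0, 1], [-8, -11.1, 4, 0, 1], [-8, -11.1, 4, 0, 1]]}}

```text
clock: 10.0
tcp_pos: [0.4379, -0.3964, 0.1106]
eef_rot: [[1.0, -0.001, 0.0], [-0.001, -1.0, 0.0], [0.0, -0.0, -1.0]]
contact_force: [0.2, 0.4, -0.1]
finger_gap: 0.545
grasp_force: 0.0
```

```bash
python3 - <<'E'
from h import *
p=viewer.capture("top"); save(p,"top5.png",(300,160,130,140),4.2)
for xs in((.502,.512),(.515,.525),(.528,.538)): print("line",xs,dark(*line_y(p,*xs),-.46,-.444))
E
```

```text
line (0.502, 0.512) -0.4573
line (0.515, 0.525) nan
line (0.528, 0.538) -0.4461h.py:29: RuntimeWarning: invalid value encountered in scalar divide
  m=(ys>lo)&(ys<hi); w=np.clip(np.median(a[m])-4-a[m],0,None); return round(float((w*ys[m]).sum()/w.sum()),4)
```

View pics/top5.png

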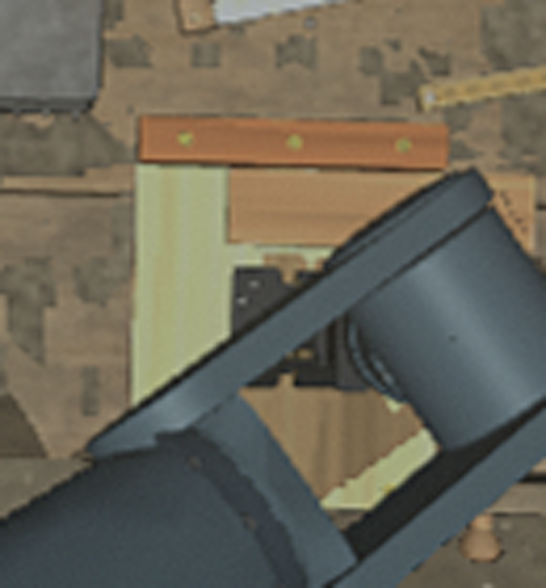

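The arm hides the line here; the strip's left end is at crop column 228 and the strip looks flat. Next: a gentle two-finger push to seat it on the fence.

Request:
{"fn": "drive_tool", "kwargs": {"rows": [[0, 0, -3, 0, 1], [0, 0, -6, 0, 1], [0, 0, -7, 0, 1], [1.5, 0, -7, 0, 1], [3, 0, -7, 0, 1]]}}

```text
clock: 10.68
tcp_pos: [0.4698, -0.3963, 0.0422]
eef_rot: [[1.0, 0.001, 0.002], [0.001, -1.0, -0.002], [0.002, 0.002, -1.0]]
contact_force: [-0.2, -0.2, 0.7]
finger_gap: 0.999
grasp_force: 0.0
```

Request:
{"fn": "drive_tool", "kwargs": {"rows": [[0.6, 0, 0, 0, 1], [1.0, 0, 0, 0, 1], [1.4, 0, 0, 0, 1], [1.7, 0, 0, 0, 1], [1.9, 0, 0, 0, 1]]}}

```text
clock: 11.3
tcp_pos: [0.484, -0.3959, 0.0407]
eef_rot: [[1.0, 0.001, -0.006], [0.001, -1.0, 0.002], [-0.006, -0.002, -1.0]]
contact_force: [-17.5, 1.6, 10.1]
finger_gap: 0.999
grasp_force: 8.8
```

Seated. Back off and go to the left end again, to see the line.

Request:
{"fn": "drive_tool", "kwargs": {"rows": [[-1.5, 0, 0, 0, 1], [-1.5, 0, 5, 0, 0], [-1, 5, 7, 0, 0], [0, 10, 7, 0, 0], [3.0, 12.4, 7, 0, 0]]}}

```text
clock: 11.92
tcp_pos: [0.5157, -0.2696, 0.1107]
eef_rot: [[1.0, 0.001, -0.001], [0.001, -1.0, 0.001], [-0.001, -0.001, -1.0]]
contact_force: [-0.3, -0.2, 0.6]
finger_gap: 0.568
grasp_force: 0.0
```

Request:
{"fn": "drive_tool", "kwargs": {"rows": [[0, 0, 0, 0, 0], [0, 0, 0, 0, 0], [0, 0, 0, 0, 0]]}}

```text
clock: 12.3
tcp_pos: [0.5159, -0.2729, 0.1105]
eef_rot: [[1.0, -0.001, -0.0], [-0.001, -1.0, 0.0], [-0.0, -0.0, -1.0]]
contact_force: [-0.1, 0.2, -1.4]
finger_gap: 0.229
grasp_force: 0.0
```

```bash
python3 - <<'E'
from h import *
p=viewer.capture("top"); save(p,"top6.png",(365,185,75,55),8)
for xs in((.502,.512),(.515,.525),(.528,.538)): print("line",xs,dark(*line_y(p,*xs),-.458,-.442))
ys,a=line_y(p,.505,.538,-.53,-.42); print(list(zip(ys[::4].round(4).tolist(),a[::4].astype(int).tolist())))
print(env.state()["tcp_pos"])
E
```

```text
line (0.502, 0.512) -0.4503
line (0.515, 0.525) -0.4501
line (0.528, 0.538) -0.4509
[(-0.53, 110), (-0.528, 109), (-0.526, 107), (-0.524, 106), (-0.522, 105), (-0.52, 105), (-0.518, 105), (-0.516, 107), (-0.514, 104), (-0.512, 111), (-0.51, 126), (-0.508, 142), (-0.506, 137), (-0.504, 132), (-0.502, 131), (-0.5, 132), (-0.498, 131), (-0.496, 130), (-0.494, 130), (-0.492, 130), (-0.49, 129), (-0.488, 129), (-0.486, 132), (-0.484, 128), (-0.482, 124), (-0.48, 123), (-0.478, 126), (-0.476, 127), (-0.474, 125), (-0.472, 122), (-0.47, 124), (-0.468, 126), (-0.466, 128), (-0.464, 130), (-0.462, 131), (-0.46, 132), (-0.458, 133), (-0.456, 135), (-0.454, 126), (-0.452, 115), (-0.45, 106), (-0.448, 121), (-0.446, 131), (-0.444, 135), (-0.442, 133), (-0.44, 133), (-0.438, 133), (-0.436, 133), (-0.434, 133), (-0.432, 133), (-0.43, 133), (-0.428, 133), (-0.426, 133), (-0.424, 133), (-0.422, 133), (-0.42, 133)]
[ 0.5159659  -0.27290679  0.1105256 ]
```

View pics/top6.png

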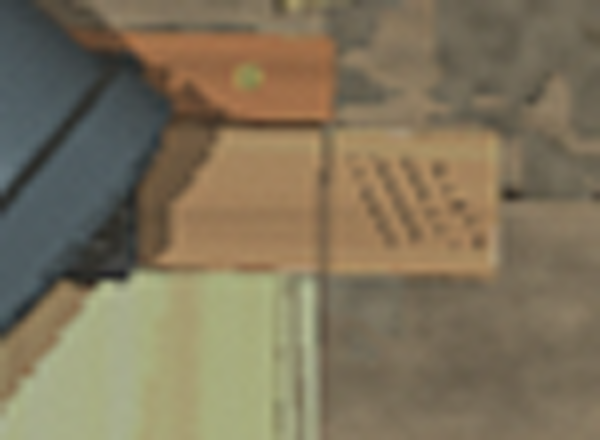

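The line is at crop column 323 and the base end at ~319. The 10 mm height parallax is about +5 columns, so they coincide. The strip is flush with the fence. Next: press down.

Request:
{"fn": "drive_tool", "kwargs": {"rows": [[0.4, -5, 0, 0, 0], [0.4, -10.2, 0, 0, 0], [0.4, -10.2, -3, 0, 0], [0.4, -10.2, -5, 0, 0], [0.4, -10.2, -5, 0, 0]]}}

```text
clock: 12.98
tcp_pos: [0.5191, -0.3724, 0.0582]
eef_rot: [[1.0, 0.001, -0.004], [0.001, -1.0, 0.004], [-0.004, -0.004, -1.0]]
contact_force: [-0.1, -0.2, 0.3]
finger_gap: 0.004
grasp_force: 0.0
```

Request:
{"fn": "drive_tool", "kwargs": {"rows": [[0, 0, -0.5, 0, 0], [0, 0, -0.9, 0, 0], [0, 0, -1.2, 0, 0], [0, 0, -1.4, 0, 0], [0, 0, -1.4, 0, 0]]}}

```text
clock: 13.6
tcp_pos: [0.521, -0.3739, 0.0475]
eef_rot: [[1.0, 0.001, 0.0], [0.001, -1.0, -0.0], [0.0, 0.0, -1.0]]
contact_force: [-2.0, 2.2, 4.2]
finger_gap: 0.007
grasp_force: 2.4
```

Request:
{"fn": "drive_tool", "kwargs": {"rows": [[0, 0, -0.1, 0, 0], [0, 0, -0.2, 0, 0], [0, 0, -0.2, 0, 0], [0, 0, -0.2, 0, 0]]}}

```text
clock: 14.1
tcp_pos: [0.521, -0.3739, 0.0474]
eef_rot: [[1.0, 0.001, 0.0], [0.001, -1.0, -0.0], [0.0, 0.0, -1.0]]
contact_force: [-7.1, 5.8, 19.2]
finger_gap: 0.007
grasp_force: 9.4
```

```bash
python3 - <<'E'
from h import *
p=viewer.capture("top"); save(p,"top7.png",(340,180,100,70),7)
ys,a=line_y(p,.505,.538,-.53,-.42); print(list(zip(ys[::4].round(4).tolist(),a[::4].astype(int).tolist()))[:14])
print(env.state()["contact_force"])
E
```

```text
[(-0.53, 110), (-0.528, 109), (-0.526, 108), (-0.524, 107), (-0.522, 106), (-0.52, 103), (-0.518, 99), (-0.516, 94), (-0.514, 90), (-0.512, 92), (-0.51, 98), (-0.508, 104), (-0.506, 97), (-0.504, 91)]
[-6.20619107  6.5475134  18.06384619]
```

View pics/top7.png

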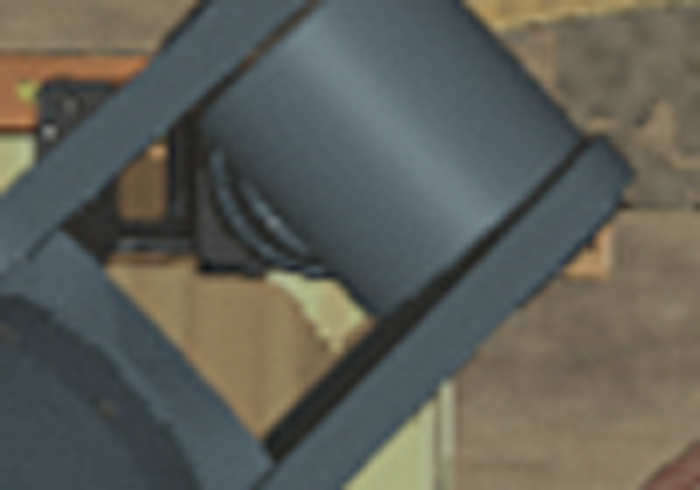

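The strip's right end corner is at crop column 611 (pixel 427.3), unchanged from before (427.2). It is held with about 18 N.

```bash
python3 -c "
from h import *
print(close_job())"
```

```text
the job is handed in; nothing more can be done
None
```

I handed the job in: the strip is flush against the fence, its pencil line is within about 1 mm of the hook's right-hand end by the camera, and the shut fingers hold it down with about 18 N.

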